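# Make up two press-side supply kits

### The job

Make up the two kits on the print-shop bench: the squeeze bottle, the tape roll and the squat tin go into the three-pocket tray, and the tall tin and the small carton into the two-pocket tray. Stand each thing upright and flat on the floor of a pocket of its own (any pocket of the right tray), set down gently rather than dropped, and leave the mug and the rubber block where they are.

Things in the scene. Friction and masses are not known exactly. Their poses are not given: they have to be found in the camera images.
- squeeze_bottle: Whitish plastic squeeze bottle with a red cap and nozzle, upright; round body 52 mm in diameter and straight up to 108 mm, overall 136 mm high. About 200 g (140 to 280 g). Origin: centre of its underside, z up.
- tape_roll: Tan roll of packing tape lying flat (hole upward): 66 mm outside, 38 mm hole, 50 mm high. About 120 g. Origin: centre of its underside, z up the axis.
- squat_tin: Low closed steel tin with a paper band and a plain flat lid: 68 mm in diameter, 55 mm high. About 250 g (175 to 350 g). Origin: centre of its underside, z up.
- tall_tin: Tall closed steel tin with a paper band: 60 mm in diameter, 100 mm high, with a small black screw cap (26 mm wide, 6 mm high) in the middle of its top. About 400 g (280 to 560 g). Origin: centre of its underside, z up.
- carton: Small closed brown cardboard carton, 44 mm along its x, 70 mm along its y, 55 mm high, rigid. About 180 g. Origin: centre of its underside, z up.
- tray3: Grey low plastic tray with three pockets. Pockets in a row along its x, at x = -91, 0 and +91 mm, each 86 to 89 mm square inside. Outer size 280 (x) x 96 mm; walls and dividers 4 mm thick, 18 mm high over the bench; inner floor 4 mm over the bench. Origin: centre of the underside. Fixed. On the left or right of the bench, its row pointing roughly away from the robot.
- tray2: Grey low plastic tray with two pockets. Pockets in a row along its x, at x = -46 and +46 mm, each 86 to 89 mm square inside. Outer size 188 (x) x 96 mm; walls and dividers 4 mm thick, 18 mm high over the bench; inner floor 4 mm over the bench. Origin: centre of the underside. Fixed. On the left or right of the bench, its row pointing roughly away from the robot.
- mug: Bystander: white handleless ceramic mug, 68 mm in diameter, 75 mm high, standing among the stock; leave it. Origin: centre of its underside.
- rubber_block: Bystander: buff rubber block 50 x 34 x 14 mm lying between the two rows of stock; leave it. Origin: centre of its underside. The five loose things and the mug stand in two rows of three, about 130 mm apart side to side and 155 mm row to row. A fixed, unlisted pile of blank cards, 55 x 36 x 9 mm, also lies between the rows.
Not all that is in view belongs to the job. Leave any blue look-alike of the tape_roll alone. What is shaped like the squat_tin but pink is not meant.

How it is judged:
By the outcome, as a careful person would: the job done as asked, in the order asked, and still so for the second after the job is handed in, with the robot touching nothing.
It also fails if it takes over 125 s, if anything falls off the work surface, if the arm or the gripper's body presses on something with over 40 N, if the wrist force passes 120 N, or if a joint passes its speed limit or range.

### The arm

A 6-joint arm with a two-finger parallel gripper is mounted at the origin on the work surface. World frame = base frame: x ahead of the robot, y to its left, z up, the work surface at z = 0. Lengths are in mm, angles in rad, forces in N, time in s.
With the tool pointing down it reaches from about 275 to 750 mm from the base axis. Payload 10.2 kg.
Tool frame: the origin (TCP) lies at the very end of the fingers, on their centre line; the grasp point (between the pads) lies 19 mm behind it; z points along the fingers, y is the line along which they close (so a half turn about z gives the same grasp; the last joint's range is limited). The gripper opens to 85 mm and grips with 20 to 120 N. Pads are 22 mm wide; open, the fingers measure 114 mm over their backs; the gripper's body (76 mm by 85 mm) begins 54 mm behind the grasp point. The pads swing forward as they close: fully open they stand 13 mm farther back than shut.
Start: joints at [1.033, 0.313, 1.498, -0, 1.331, -0.223], TCP at [162.567, 499.203, 231.294] pointing down, gripper open.
Joint ranges: [-2.94, 2.94], [-0.97, 2.17], [0.19, 2.56], [-1.23, 4.37], [0.02, 3.11], [-2.88, 2.88]. Speed limits (rad/s): [2.39, 2.39, 3.01, 3.14, 3.14, 3.14].

### API

Orientations are given as a unit quaternion [w, x, y, z].
In Python, from rig import * gives the robot as it stands. The module is installed in compiled form; this text tells all that it offers.
- The arm moves only by the shell command python3 -m crank 'ROWS' [FORCE]. ROWS is JSON, a list that holds one entry, the list of rows, each a list of 7 numbers: the shift along the tool's x, y, z in units of 25 mm (1.0 is 25 mm), then the turn, a rotation vector about the tool's x, y, z in units of 8 degrees (1.0 is 8 degrees), then the finger opening in mm, from 0 to 85.4. A call has exactly 8 rows; each row shifts and turns the commanded pose from where the row before left it, along the tool's axes as they then stand; what a row does not reach is not made up. A row lasts 1/10 s, in which the tool goes at most 50 mm and 8.59 degrees, less where a joint would pass 70% of its speed; a pose out of reach is approached as far as the arm can. A call is refused whole if a number of a shift passes 1 or a number of a turn 1, either way. A call with a gripper value outside its range is refused whole. The fingers move at their own pace and stop on an object; FORCE is the grip in N (left out, the last holds). Time passes only in rows, so rows that do not move let the fingers close, or fill a call up. It gives the time, the measured TCP pose, the force, the opening and the grip force at its end, in the units of the state.
- sense(): the state, without advancing time (a new reading comes with each control period).
- capture(name): name is "side" or "top" or "wrist"; returns the picture (480x640x3 uint8, blue, green, red); there is no depth.
- camera_model(name): a dict with "fx", "fy", "cx", "cy" (pixels), "world_from_camera" (4x4, takes a point from camera to world coordinates); the wrist camera has in their place "T_tool_cam" (4x4, takes a point from camera to tool coordinates, whose origin is the TCP and whose axes are the flange's). Camera axes: x right, y up, looking along -z (the intrinsics and any distortion apply to the point x, -y, -z); pixel columns grow to the right and rows downward; lengths in mm; the calibration is good to about 2 mm. A picture is of the moment at which its call begins: read the wrist's pose just before it. camera_model takes no time and is no camera call.
- finish_job(): hands the job in; it is judged then, once.
The state is a dict: "time_s": time; "joints": joint angles; "dq": joint speeds; "tau": joint torques, N m; "eef_pos": TCP position; "ee_rot": TCP orientation; "force": force on the tool from outside, world axes, zero at the start; "wrist_torque": the same for the moment, N m; "grip_width": opening from 0.0 (shut) to 1.0 (fully open); "grip_force": force on a finger pad.
Only numpy, scipy, OpenCV 4.12 (cv2) and the standard library are available. Lean on these libraries where they do the work, as an engineer would, in place of code of your own. Each camera call takes 0.05 s, during which the arm holds its last target. There are 200 camera calls.

## Working session

There is one attempt and no reset: what is moved stays moved. The work goes in short steps, Python scripts to look and compute and a shell command to move; the robot and the scene stay as the last step left them, time stands still between calls to the robot, and variables do not carry over. Pictures are saved under pics/ and viewed, at most 14 in all, crops included, and the job is handed in when it is done.

```bash
mkdir -p pics
python3 - <<'E'
from rig import *
import cv2
s=sense(); print({k:s[k] for k in('time_s','eef_pos','ee_rot','grip_width')})
for n in('side','top','wrist'):
    cv2.imwrite(f'pics/{n}0.png',capture(n)); print(n,camera_model(n))
E
```

```text
{'time_s': 0.0, 'eef_pos': array([162.4383994 , 498.96887382, 230.73312453]), 'ee_rot': array([-2.52664484e-04,  1.56778460e-01,  9.87633579e-01, -6.03810694e-04]), 'grip_width': 1.0018049416094172}
side {'fx': 539.5879947875555, 'fy': 539.5879947875555, 'cx': 312.8330763072629, 'cy': 230.95290580819153, 'world_from_camera': array([[ 7.35413500e-01,  5.01029033e-01, -4.56220223e-01,
         3.58272288e+01],
       [-6.77443902e-01,  5.28334460e-01, -5.11793375e-01,
        -5.29784133e+02],
       [-1.53864745e-02,  6.85443365e-01,  7.27963357e-01,
         7.22416130e+02],
       [ 0.00000000e+00,  0.00000000e+00,  0.00000000e+00,
         1.00000000e+00]])}
top {'fx': 598.5809997191616, 'fy': 598.5809997191616, 'cx': 318.8619222738111, 'cy': 235.6106815803866, 'world_from_camera': array([[-3.16110832e-02,  9.75697179e-01, -2.16831166e-01,
         2.32513543e+02],
       [-9.99484259e-01, -3.20847254e-02,  1.33654225e-03,
        -2.83796206e+01],
       [-5.65290792e-03,  2.16761587e-01,  9.76208205e-01,
         1.08788335e+03],
       [ 0.00000000e+00,  0.00000000e+00,  0.00000000e+00,
         1.00000000e+00]])}
wrist {'fx': 367.2175684211528, 'fy': 367.2175684211528, 'cx': 317.6266240037602, 'cy': 239.53543497351652, 'T_tool_cam': array([[-3.09271828e-04,  9.50649557e-01,  3.10266538e-01,
         8.00427751e+01],
       [ 9.99999238e-01,  6.64747105e-04, -1.03997663e-03,
         1.09897166e+00],
       [-1.19490211e-03,  3.10265980e-01, -9.50649038e-01,
        -1.42450605e+02],
       [ 0.00000000e+00,  0.00000000e+00,  0.00000000e+00,
         1.00000000e+00]])}
```

View pics/top0.png

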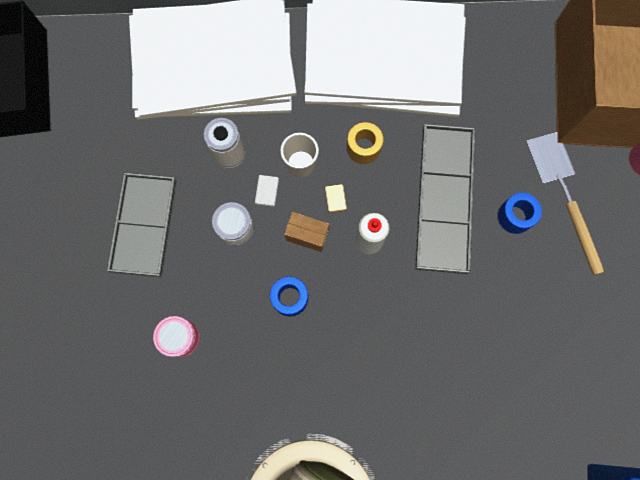

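View pics/side0.png

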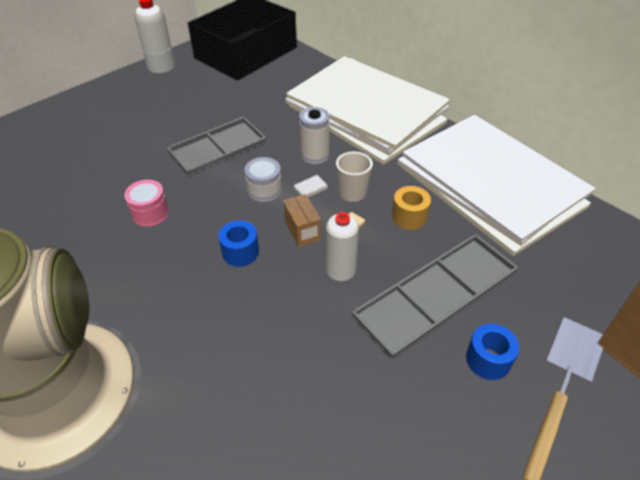

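Top view candidates:
- **Squeeze bottle:** (373,230). Another bottle stands off the bench area, at side view (150,40).
- **Tape roll:** tan one at (365,142). Blue look-alikes are at (289,296) and (521,212).
- **Squat tin:** (232,222), grey-white. A pink one is at (175,337).
- **Tall tin:** (222,140), with the black cap.
- **Carton:** (307,230).
- **To leave alone:** the mug at (300,152), the rubber block at (336,198) and the cards at (266,190).
- **Trays:** tray3 at right (445,198), tray2 at left (141,224).

I'll check these in one close crop.

Run:
```python
import cv2
im=cv2.imread('pics/top0.png')
c=cv2.resize(im[110:280,100:300],None,fx=3.9,fy=3.4,interpolation=cv2.INTER_CUBIC)
cv2.imwrite('pics/cropL.png',cv2.resize(im[110:280,100:300],None,fx=3.5,fy=3.5,interpolation=cv2.INTER_CUBIC))
cv2.imwrite('pics/cropR.png',cv2.resize(im[110:280,280:480],None,fx=3.5,fy=3.5,interpolation=cv2.INTER_CUBIC))
```

```text
(no output)
```

View pics/cropL.png

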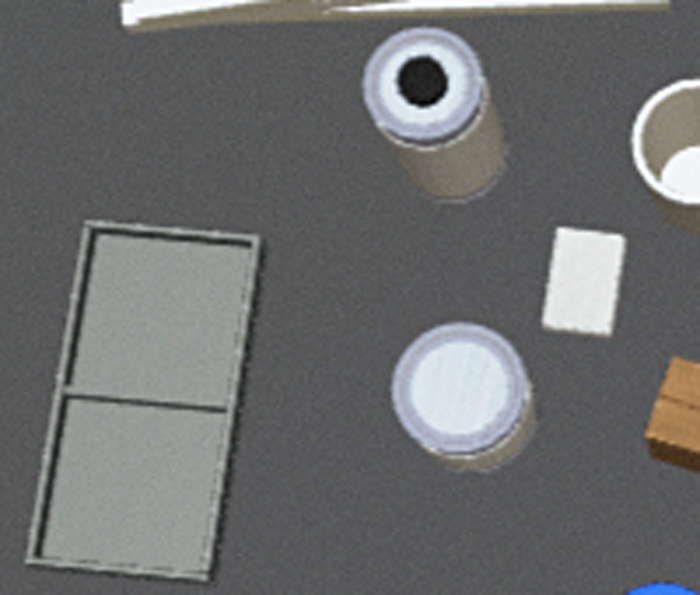

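View pics/cropR.png

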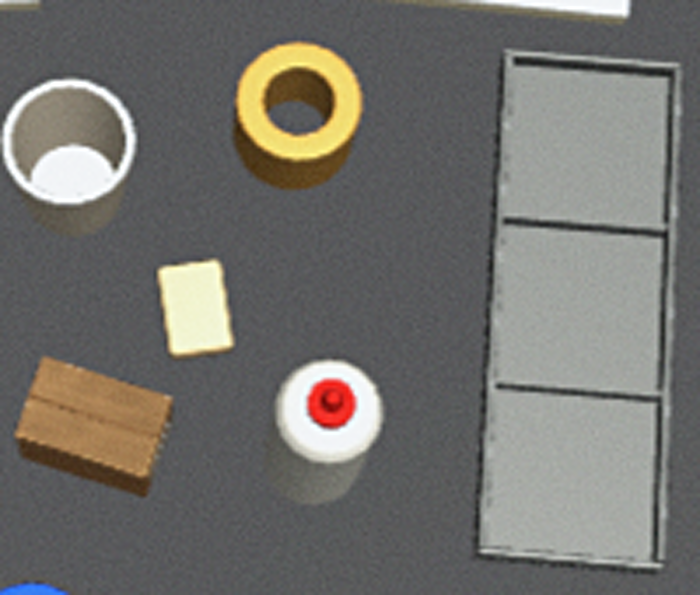

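Crops confirm the choices: tall tin with black cap, grey squat tin, tan roll, plain carton and red-capped bottle. I read rim and corner pixels off them for the positions.

```bash
cat > h.py <<'E'
import numpy as np, cv2
def w(m,uv,z,T=None):
    T=m['world_from_camera'] if T is None else T
    d=T[:3,:3]@np.array([(uv[0]-m['cx'])/m['fx'],-(uv[1]-m['cy'])/m['fy'],-1])
    o=T[:3,3]; return (o+d*(z-o[2])/d[2])[:2]
E
python3 - <<'E'
from rig import *
from h import *
m=camera_model('top'); np.set_printoptions(precision=1,suppress=True)
L=lambda p,z:w(m,(p[0]/3.5+100-.36,p[1]/3.5+110-.36),z)
R=lambda p,z:w(m,(p[0]/3.5+280-.36,p[1]/3.5+110-.36),z)
print('tall',L((424,85),100),'cap',L((423,81),106))
print('squat',L((460,388),55)); print('tape',R((299,101),50)); print('bottle',R((333,400),136),'mug',R((69,142),75))
print('cards',L((584,281),9),'block',R((196,307),14))
def box(f,P,z):
    c=np.array([f(p,z) for p in P]); print(c.tolist(),c.mean(0),[np.linalg.norm(c[i]-c[i-1]) for i in range(4)],
     'near->far yaw deg',np.degrees(np.arctan2(*((c[0]+c[1]-c[2]-c[3])[::-1]))))
box(L,[(86,221),(261,236),(210,580),(26,566)],18)
box(R,[(506,50),(680,66),(662,568),(478,553)],18)
box(R,[(43,357),(172,397),(150,474),(17,437)],55)
# side check
s=camera_model('side')
print('side: tall cap',w(s,(314,115),106),'bottle tip',w(s,(343,215),136),'tape',w(s,(412,201),50),'squat',w(s,(263,171),55))
E
```

```text
tall [640.7 136.9] cap [640.4 136.4]
squat [494.6 125.4]
tape [ 643.4 -120.6]
bottle [ 460.5 -121.7] mug [615.2   0.2]
cards [563.3  65.7] block [543.  -63.4]
[[602.9867593139306, 331.7430044479413], [591.4007587565632, 237.57209695058035], [406.0761458644978, 260.0555916089883], [416.49359575657934, 355.5298062993858]] [504.2 296.2] [np.float64(188.0040212228155), np.float64(94.88095292413453), np.float64(186.68347456496662), np.float64(96.04087115911717)] near->far yaw deg -7.093618281635513
[[681.7243231253428, -237.649831588002], [669.2247306005803, -331.4899155825753], [394.1876776154552, -298.0401042463987], [405.0860169556314, -203.86057578082853]] [ 537.6 -267.8] [np.float64(278.69421638858887), np.float64(94.66890290583108), np.float64(277.0636576550023), np.float64(94.80800273379234)] near->far yaw deg -6.949026134596825
[[507.29421055706666, 16.848837453569345], [484.1561751117626, -48.12229647673033], [444.6666963161455, -35.65392345017501], [465.9478083886271, 30.899405924947835]] [475.5  -9. ] [np.float64(43.668563597206166), np.float64(68.96823129859925), np.float64(41.411100703541145), np.float64(69.87296603089862)] near->far yaw deg -18.16254457150264
side: tall cap [636.1 132.4] bottle tip [ 459.7 -124.6] tape [ 636.8 -125.4] squat [491.4 119.9]
```

```bash
python3 -m crank '[[[0,0,-0.4,0,0,-0.75,85],[0,0,-0.4,0,0,-0.75,85],[0,0,-0.4,0,0,-0.75,85],[-0.6,-1,0,0,0,0,85],[-0.6,-1,0,0,0,0,85],[-0.6,-1,0,0,0,0,85],[-0.6,-1,0,0,0,0,85],[-0.6,-1,0,0,0,0,85]]]' && python3 -m crank '[[[-0.6,-1,0,0,0,0,85],[-0.6,-1,0,0,0,0,85],[-0.6,-1,0,0,0,0,85],[-0.6,-1,0,0,0,0,85],[-0.6,-1,0,0,0,0,85],[-0.6,-1,0,0,0,0,85],[-0.6,-1,0,0,0,0,85],[-0.6,-1,0,0,0,0,85]]]' && python3 -m crank '[[[-0.6,-1,0,0,0,0,85],[-0.6,-1,0,0,0,0,85],[-0.6,-1,0,0,0,0,85],[-0.6,-1,0,0,0,0,85],[-0.6,-1,0,0,0,0,85],[-0.6,-1,0,0,0,0,85],[0,0,0,0,0,0,85],[0,0,0,0,0,0,85]]]'
python3 - <<'E'
from rig import *
import cv2,pickle
s=sense();im=capture('wrist');cv2.imwrite('pics/w1.png',im);pickle.dump((s['eef_pos'],s['ee_rot']),open('w1.pkl','wb'));print(s['eef_pos'],s['ee_rot'],s['joints'],s['force'])
E
```

```text
time_s: 0.95
eef_pos: [237.8, 373.1, 261.1]
ee_rot: [-0.0, 0.0, 1.0, -0.0]
force: [1.0, 0.2, 0.8]
grip_width: 0.998
grip_force: 0.0
time_s: 1.75
eef_pos: [357.7, 173.0, 261.2]
ee_rot: [-0.0, 0.0, 1.0, 0.0]
force: [0.4, 0.3, -0.3]
grip_width: 0.993
grip_force: 0.0
time_s: 2.55
eef_pos: [447.1, 24.0, 261.0]
ee_rot: [-0.0, 0.001, 1.0, 0.0]
force: [-0.0, 0.1, 0.2]
grip_width: 0.996
grip_force: 0.0
[447.06071121  24.0078294  260.97048943] [-4.58303148e-04  7.93175851e-04  9.99999559e-01  2.04833919e-04] [-2.09258031e-01  1.18493737e-01  1.66189798e+00  2.15777478e-04
  1.36218249e+00 -1.77851280e+00] [-0.01163095  0.10833599  0.15469826]
```

View pics/w1.png

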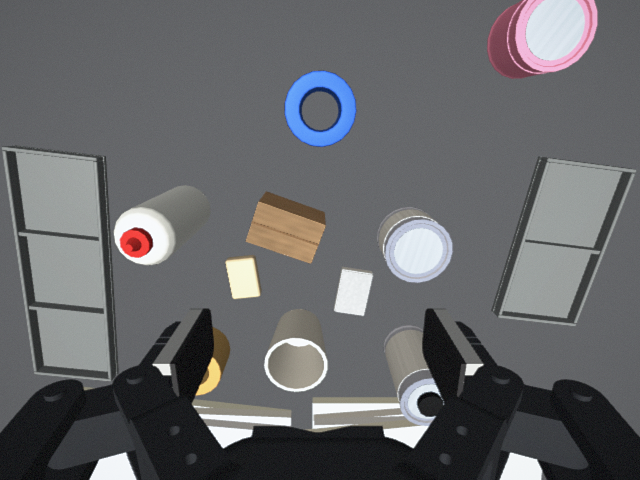

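The wrist view shows the carton top face with corners (258,206), (325,227), (313,262) and (247,241). The squat tin lid centre is about (418,250), the bottle nozzle (136,241), and both trays are in view.

```bash
cat >> h.py <<'E'
from scipy.spatial.transform import Rotation as Ro
def tw(s,m):
    p,q=s; T=np.eye(4); T[:3,:3]=Ro.from_quat(np.roll(q,-1)).as_matrix(); T[:3,3]=p
    return T@m['T_tool_cam']
E
python3 - <<'E'
from rig import *
from h import *
import pickle
m=camera_model('wrist'); T=tw(pickle.load(open('w1.pkl','rb')),m); np.set_printoptions(precision=1,suppress=True)
W=lambda u,z:w(m,u,z,T)
c=np.array([W(p,55) for p in[(258,206),(325,227),(313,262),(247,241)]]);print('carton',c.tolist(),c.mean(0))
print('squat',W((418,250),55),'bottle',W((136,242),136),'tallcap',W((430,404),106),'mug',W((296,364),75),'cards',W((353,291),9),'block',W((243,278),14))
for P in ([(4,148),(105,157),(115,379),(36,374)],[(541,157),(634,170),(576,324),(496,317)]):
    c=np.array([W(p,18) for p in P]);print('tray',c.tolist(),c.mean(0))
im=cv2.imread('pics/w1.png')
cv2.imwrite('pics/w1c.png',cv2.resize(im[180:300,230:460],None,fx=3.4,fy=3.4,interpolation=cv2.INTER_CUBIC))
E
```

```text
carton [[446.7253050724553, -32.10635904808564], [468.049724847723, 32.90889477145355], [505.0959773131625, 20.848035361772496], [482.4083948170696, -44.956001293671406]] [475.6  -5.8]
squat [492.4 126.8] bottle [ 456.3 -113.8] tallcap [637.4 137.4] mug [612.9   2.4] cards [560.2  67.4] block [540.9 -60.6]
tray [[394.1451056963837, -293.9253463632824], [403.347434097895, -192.6865401538373], [677.052371176707, -229.6930518606057], [669.2099164303819, -327.1435706913146]] [ 535.9 -260.9]
tray [[404.27759084649296, 255.87284842786738], [417.75337673558363, 355.3268414854983], [600.0624951200866, 334.2894761827753], [590.3237602746655, 237.16012006755204]] [503.1 295.7]
```

View pics/w1c.png

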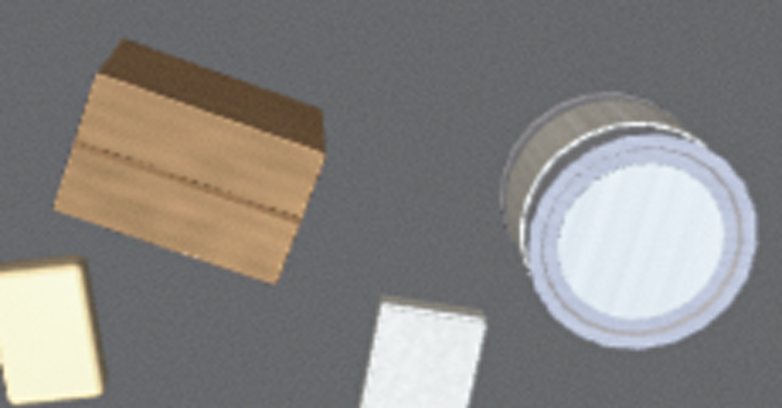

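```bash
python3 -m crank '[[[-0.57,-0.63,0,0,0,0,85],[-0.57,-0.63,0,0,0,0,85],[0,0,0,0,0,0.75,85],[0,0,0,0,0,0.75,85],[0,0,0,0,0,0.75,85],[0,0,1,0,0,0,85],[0,0,1,0,0,0,85],[0,0,0.4,0,0,0,85]]]'
python3 - <<'E'
from rig import *
import cv2
s=sense();im=capture('wrist');cv2.imwrite('pics/w2.png',im);print(s['eef_pos'],s['ee_rot'])
E
```

```text
time_s: 3.4
eef_pos: [474.6, -6.3, 199.6]
ee_rot: [-0.002, 0.156, 0.988, 0.0]
force: [0.1, -0.4, 0.5]
grip_width: 0.997
grip_force: 0.0
[474.57351634  -6.31315925 199.60024917] [-1.50027948e-03  1.56113263e-01  9.87737998e-01  2.14106887e-04]
```

View pics/w2.png

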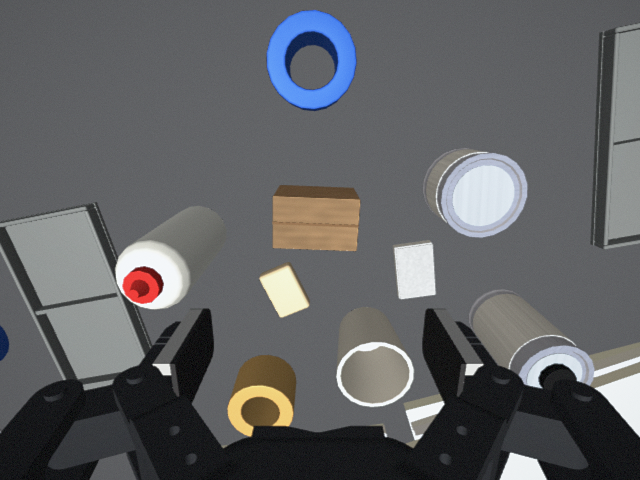

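Carton top face spans (274,195) to (358,250) and is aligned, between the pads. Bottle nozzle is at (142,287), tape top centre at (261,411).

Run:
```python
from rig import *
from h import *
m=camera_model('wrist');np.set_printoptions(precision=1,suppress=True)
T=tw((np.array([474.57,-6.31,199.6]),np.array([-.0015,.15611,.98774,.0002])),m)
W=lambda u,z:w(m,u,z,T)
c=np.array([W(p,55) for p in[(274,195),(359,199),(357,250),(273,248)]]);print(c.mean(0),c.tolist())
print('bottle',W((141,287),136),'tape',W((261,411),50),'squat',W((483,193),55),'tall',W((554,379),106))
```

```text
[474.2  -6.3] [[441.67459720758393, -30.437262373181177], [465.5360832621413, 32.636344453488896], [506.3321881484335, 19.21527066588548], [483.1392309182039, -46.468632756104356]]
bottle [ 458.2 -114. ] tape [ 640.6 -117.4] squat [491.2 127.2] tall [635.8 134.5]
```

```bash
python3 -m crank '[[[0,0,1,0,0,0,85],[0,0,1,0,0,0,85],[0,0,1,0,0,0,85],[0,0,1,0,0,0,85],[0,0,1,0,0,0,85],[0,0,1,0,0,0,85],[0,0,0.8,0,0,0,85],[0,0,0.46,0,0,0,85]]]' 40 && python3 -m crank '[[[0,0,0,0,0,0,60],[0,0,0,0,0,0,50],[0,0,0,0,0,0,50],[0,0,0,0,0,0,50],[0,0,0,0,0,0,50],[0,0,0,0,0,0,50],[0,0,0,0,0,0,50],[0,0,0,0,0,0,50]]]' 40
```

```text
time_s: 4.25
eef_pos: [475.8, -7.1, 19.3]
ee_rot: [-0.0, 0.156, 0.988, 0.0]
force: [0.0, 0.2, 0.3]
grip_width: 0.996
grip_force: 0.0
time_s: 5.05
eef_pos: [476.0, -7.5, 20.2]
ee_rot: [0.0, 0.157, 0.988, -0.0]
force: [-0.7, 0.6, 6.9]
grip_width: 0.809
grip_force: 47.2
```

```bash
python3 -m crank '[[[0,0,-0.4,0,0,0,50],[0,0,-1,0,0,0,50],[0,0,-1,0,0,0,50],[0,0,-1,0,0,0,50],[0,0,-1,0,0,0,50],[0,0,-0.6,0,0,-0.69,50],[0,0,0,0,0,-0.69,50],[0.17,0.94,0,0,0,0,50]]]' && python3 -m crank '[[[0.17,0.94,0,0,0,0,50],[0.17,0.94,0,0,0,0,50],[0.17,0.94,0,0,0,0,50],[0.17,0.94,0,0,0,0,50],[0.17,0.94,0,0,0,0,50],[0.17,0.94,0,0,0,0,50],[0.17,0.94,0,0,0,0,50],[0.17,0.94,0,0,0,0,50]]]' && python3 -m crank '[[[0.17,0.94,0,0,0,0,50],[0.17,0.94,0,0,0,0,50],[0.17,0.94,0,0,0,0,50],[0.16,0.92,0,0,0,0,50],[0,0,0,0,0,0,50],[0,0,0,0,0,0,50],[0,0,0,0,0,0,50],[0,0,0,0,0,0,50]]]'
python3 - <<'E'
from rig import *
import cv2
s=sense();im=capture('wrist');cv2.imwrite('pics/w3.png',im);print(s['eef_pos'],s['ee_rot'],s['force'])
E
```

```text
time_s: 5.85
eef_pos: [474.7, 15.1, 145.6]
ee_rot: [0.001, 0.061, 0.998, -0.0]
force: [1.0, -0.5, -2.7]
grip_width: 0.816
grip_force: 46.6
time_s: 6.65
eef_pos: [463.1, 208.0, 145.1]
ee_rot: [-0.0, 0.061, 0.998, -0.0]
force: [0.2, -0.1, -1.6]
grip_width: 0.813
grip_force: 46.6
time_s: 7.45
eef_pos: [458.5, 301.2, 144.9]
ee_rot: [-0.0, 0.062, 0.998, -0.0]
force: [-0.1, 0.8, -2.1]
grip_width: 0.812
grip_force: 46.6
[458.46277592 301.15805872 144.93323087] [-8.13852196e-06  6.15243331e-02  9.98105581e-01 -7.85946829e-05] [-0.13494392  0.77540827 -2.05261395]
```

View pics/w3.png

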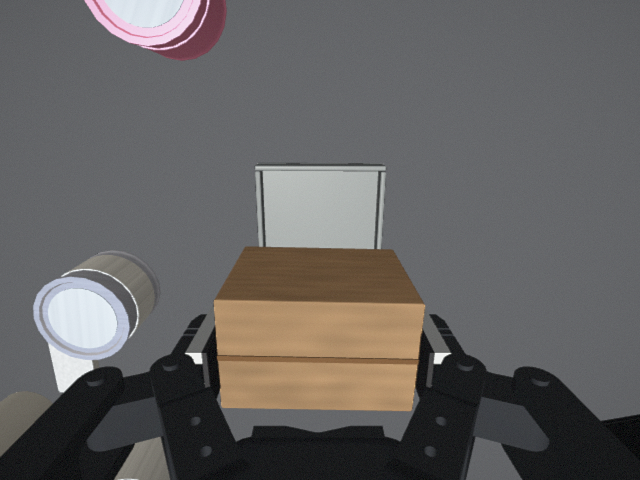

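Near wall of tray2 runs (256,165) to (385,165). Carton sits level, centred near column 318.

```bash
python3 - <<'E'
from rig import *
from h import *
m=camera_model('wrist');np.set_printoptions(precision=1,suppress=True)
T=tw((np.array([458.46,301.16,144.93]),np.array([0,.06152,.9981,0])),m)
W=lambda u,z:w(m,u,z,T)
a,b=W((256,165),18),W((385,165),18);print(a,b,(a+b)/2,(a+b)/2+48*np.array([.9925,-.122]),'carton top',W((318,355),180), W((92,320),55))
E
python3 -m crank '[[[0,0,1,0,0,0,50],[0,0,1,0,0,0,50],[0,0,1,0,0,0,50],[0,0,0.8,0,0,0,50],[0,0,0.5,0,0,0,50],[0,0,0.2,0,0,0,50],[0,0,0,0,0,0,50],[0,0,0,0,0,0,50]]]'
```

```text
[404.9 264.3] [416.4 357. ] [410.7 310.7] [458.3 304.8] carton top [455.5 302.9] [494.9 135.2]
time_s: 8.3
eef_pos: [458.9, 302.1, 33.2]
ee_rot: [0.001, 0.061, 0.998, 0.0]
force: [0.1, -0.4, -2.2]
grip_width: 0.812
grip_force: 46.6
```

```bash
python3 -m crank '[[[0,0.06,0.12,0,0,0,50],[0,0,0.1,0,0,0,50],[0,0,0.08,0,0,0,50],[0,0,0.04,0,0,0,50],[0,0,0,0,0,0,50],[0,0,0,0,0,0,50],[0,0,0,0,0,0,50],[0,0,0,0,0,0,50]]]'
```

```text
time_s: 9.1
eef_pos: [458.5, 303.5, 24.2]
ee_rot: [0.0, 0.061, 0.998, 0.0]
force: [-2.7, -1.1, 5.9]
grip_width: 0.814
grip_force: 47.3
```

```bash
python3 -m crank '[[[0,0,0,0,0,0,72],[0,0,0,0,0,0,76],[0,0,0,0,0,0,85],[0,0,0,0,0,0,85],[0,0,0,0,0,0,85],[0,0,-0.4,0,0,0,85],[0,0,-1,0,0,0,85],[0,0,-1,0,0,0,85]]]' && python3 -m crank '[[[0,0,-1,0,0,0,85],[0,0,-1,0,0,0,85],[0,0,-1,0,0,0,85],[0,0,-1,0,0,0,85],[-0.99,-0.72,0,0,0,0,85],[-0.99,-0.72,0,0,0,0,85],[-0.99,-0.72,0,0,0,0,85],[-0.99,-0.72,0,0,0,0,85]]]' && python3 -m crank '[[[-0.99,-0.72,0,0,0,0,85],[-0.99,-0.72,0,0,0,0,85],[-0.99,-0.72,0,0,0,0,85],[-0.99,-0.72,0,0,0,0,85],[0,0,0,0,0,0,85],[0,0,0,0,0,0,85],[0,0,0,0,0,0,85],[0,0,0,0,0,0,85]]]'
python3 - <<'E'
from rig import *
import cv2
s=sense();im=capture('wrist');cv2.imwrite('pics/w4.png',im);print(s['eef_pos'],s['ee_rot'],s['force'])
E
```

```text
time_s: 9.9
eef_pos: [458.4, 303.4, 85.0]
ee_rot: [-0.0, 0.061, 0.998, -0.0]
force: [-0.4, 0.2, 0.3]
grip_width: 0.994
grip_force: 0.0
time_s: 10.7
eef_pos: [548.7, 219.0, 184.7]
ee_rot: [0.0, 0.061, 0.998, 0.0]
force: [-0.6, -0.2, 0.2]
grip_width: 0.991
grip_force: 0.0
time_s: 11.5
eef_pos: [637.0, 137.2, 184.3]
ee_rot: [0.0, 0.06, 0.998, 0.0]
force: [1.1, 1.4, -0.1]
grip_width: 1.002
grip_force: 0.0
[636.99469599 137.1877152  184.28606471] [1.44074554e-04 6.04753653e-02 9.98169679e-01 3.56320007e-05] [ 1.14158874  1.39581512 -0.06741104]
```

View pics/w4.png

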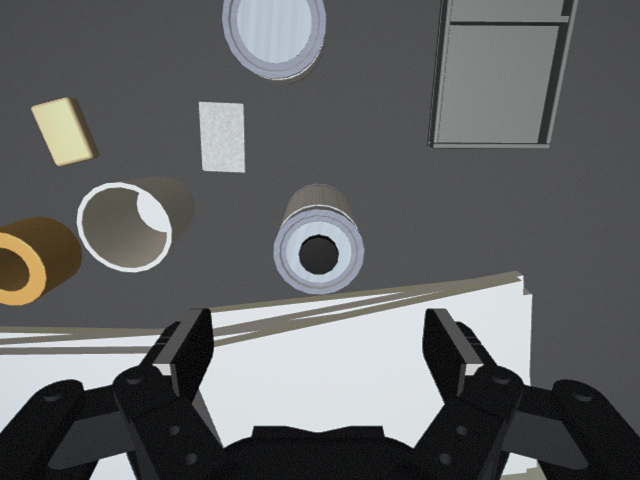

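Tall tin cap centre at (319,256), far wall of tray2 from (430,147) to (550,147).

Run:
```python
from rig import *
from h import *
m=camera_model('wrist');np.set_printoptions(precision=1,suppress=True)
T=tw((np.array([637,137.19,184.29]),np.array([0,.0605,.9982,0])),m)
W=lambda u,z:w(m,u,z,T)
print('cap',W((319,256),106),'rim',W((319,251),100))
a,b=W((430,147),18),W((550,147),18);print(a,b,(a+b)/2-48*np.array([.9925,-.122]),'tape',W((10,270),50),'stack edge@40,20',W((310,300),40),W((310,300),20))
```

```text
cap [640.6 139. ] rim [639.4 139.2]
[590.2 237. ] [602.1 334.4] [548.5 291.6] tape [ 643.1 -114.3] stack edge@40,20 [704.9 123.7] [715.2 122. ]
```

```bash
python3 -m crank '[[[-0.1,0.04,0.6,0,0,0,85],[0,0,1,0,0,0,85],[0,0,1,0,0,0,85],[0,0,1,0,0,0,85],[0,0,1,0,0,0,85],[0,0,0.7,0,0,0,85],[0,0,0.27,0,0,0,85],[0,0,0,0,0,0,85]]]' 60 && python3 -m crank '[[[0,0,0,0,0,0,70],[0,0,0,0,0,0,60],[0,0,0,0,0,0,45],[0,0,0,0,0,0,45],[0,0,0,0,0,0,45],[0,0,0,0,0,0,45],[0,0,0,0,0,0,45],[0,0,0,0,0,0,45]]]'
```

```text
time_s: 12.35
eef_pos: [639.4, 137.2, 43.3]
ee_rot: [-0.001, 0.061, 0.998, -0.0]
force: [0.6, 0.1, 0.2]
grip_width: 1.0
grip_force: 0.0
time_s: 13.15
eef_pos: [640.8, 137.2, 46.0]
ee_rot: [0.001, 0.061, 0.998, 0.0]
force: [-0.4, 1.4, 5.9]
grip_width: 0.694
grip_force: 64.4
```

```bash
python3 -m crank '[[[0,0,-0.3,0,0,0,45],[0,0,-0.7,0,0,0,45],[0,0,-1,0,0,0,45],[0,0,-1,0,0,0,45],[0,0,-0.7,0,0,0,45],[0.55,0.71,-0.3,0,0,0,45],[0.55,0.71,0,0,0,0,45],[0.55,0.71,0,0,0,0,45]]]' && python3 -m crank '[[[0.55,0.71,0,0,0,0,45],[0.55,0.71,0,0,0,0,45],[0.55,0.71,0,0,0,0,45],[0.55,0.71,0,0,0,0,45],[0.55,0.69,0,0,0,0,45],[0,0,0,0,0,0,45],[0,0,0,0,0,0,45],[0,0,0,0,0,0,45]]]'
python3 - <<'E'
from rig import *
import cv2
s=sense();im=capture('wrist');cv2.imwrite('pics/w5.png',im);print(s['eef_pos'],s['ee_rot'],s['force'])
E
```

```text
time_s: 13.95
eef_pos: [604.7, 195.3, 144.3]
ee_rot: [-0.001, 0.061, 0.998, -0.0]
force: [-0.6, 0.8, -5.1]
grip_width: 0.689
grip_force: 65.1
time_s: 14.75
eef_pos: [548.3, 290.2, 144.3]
ee_rot: [-0.0, 0.061, 0.998, -0.0]
force: [-0.1, 0.3, -4.9]
grip_width: 0.688
grip_force: 65.4
[548.33032577 290.22870767 144.32525153] [-2.43650104e-04  6.13378263e-02  9.98117005e-01 -2.34666988e-04] [-0.08607538  0.26317038 -4.89549532]
```

View pics/w5.png

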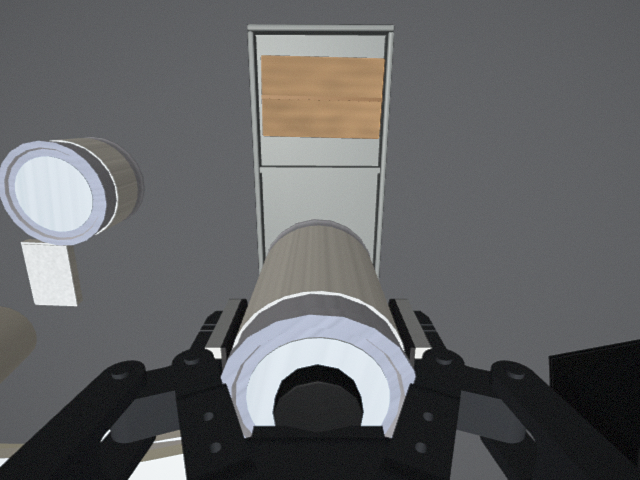

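Carton sits flat in the near pocket (260–384, 55–138), and the tin is centred at about column 318 over the far pocket.

```bash
python3 -m crank '[[[0,0.04,1,0,0,0,45],[0,0,1,0,0,0,45],[0,0,0.8,0,0,0,45],[0,0,0.4,0,0,0,45],[0,0,0.15,0,0,0,45],[0,0,0.1,0,0,0,45],[0,0,0,0,0,0,45],[0,0,0,0,0,0,45]]]'
```

```text
time_s: 15.6
eef_pos: [548.7, 292.0, 59.2]
ee_rot: [0.001, 0.061, 0.998, 0.0]
force: [-0.0, -0.6, -4.1]
grip_width: 0.686
grip_force: 65.4
```

```bash
python3 -m crank '[[[0,0,0.12,0,0,0,45],[0,0,0.1,0,0,0,45],[0,0,0.08,0,0,0,45],[0,0,0.06,0,0,0,45],[0,0,0.02,0,0,0,45],[0,0,0,0,0,0,45],[0,0,0,0,0,0,45],[0,0,0,0,0,0,45]]]'
```

```text
time_s: 16.4
eef_pos: [548.3, 291.9, 50.0]
ee_rot: [0.0, 0.061, 0.998, -0.0]
force: [-5.1, -1.4, 5.9]
grip_width: 0.685
grip_force: 66.3
```

```bash
python3 -m crank '[[[0,0,0,0,0,0,63],[0,0,0,0,0,0,67],[0,0,0,0,0,0,76],[0,0,0,0,0,0,85],[0,0,0,0,0,0,85],[0,0,-0.4,0,0,0,85],[0,0,-1,0,0,0,85],[0,0,-1,0,0,0,85]]]' && python3 -m crank '[[[0,0,-1,0,0,0,85],[0,0,-1,0,0,0,85],[0,0,-1,0,0,0,85],[0,0,-1,0,0,0,85],[0,0,-0.6,0,0,0,85],[0.09,-0.985,0,0,0,0,85],[0.09,-0.985,0,0,0,0,85],[0.09,-0.985,0,0,0,0,85]]]' && python3 -m crank '[[[0.09,-0.985,0,0,0,0,85],[0.09,-0.985,0,0,0,0,85],[0.09,-0.985,0,0,0,0,85],[0.09,-0.985,0,0,0,0,85],[0.09,-0.985,0,0,0,0,85],[0.09,-0.985,0,0,0,0,85],[0.09,-0.985,0,0,0,0,85],[0.09,-0.985,0,0,0,0,85]]]' && python3 -m crank '[[[0.09,-0.985,0,0,0,0,85],[0.09,-0.985,0,0,0,0,85],[0.09,-0.985,0,0,0,0,85],[0.09,-0.985,0,0,0,0,85],[0.09,-0.985,0,0,0,0,85],[0.09,-0.985,0,0,0,0,85],[0,0,0,0,0,0,85],[0,0,0,0,0,0,85]]]'
python3 - <<'E'
from rig import *
import cv2
s=sense();im=capture('wrist');cv2.imwrite('pics/w6.png',im);cv2.imwrite('pics/top6.png',capture('top'));print(s['eef_pos'],s['ee_rot'],s['force'])
E
```

```text
time_s: 17.2
eef_pos: [548.2, 291.9, 110.0]
ee_rot: [-0.0, 0.061, 0.998, -0.0]
force: [0.1, 0.1, -0.4]
grip_width: 0.996
grip_force: 0.0
time_s: 18.0
eef_pos: [532.2, 218.6, 224.6]
ee_rot: [0.0, 0.061, 0.998, 0.0]
force: [-0.3, 0.2, 0.8]
grip_width: 0.998
grip_force: 0.0
time_s: 18.8
eef_pos: [490.4, 25.1, 224.6]
ee_rot: [0.001, 0.061, 0.998, -0.0]
force: [0.4, -0.0, -0.7]
grip_width: 0.993
grip_force: 0.0
time_s: 19.6
eef_pos: [459.3, -118.9, 224.3]
ee_rot: [0.0, 0.062, 0.998, -0.0]
force: [0.0, 0.8, -0.3]
grip_width: 0.994
grip_force: 0.0
[ 459.2864119  -118.92333827  224.30046283] [ 3.16748926e-04  6.15022126e-02  9.98106897e-01 -1.99593404e-05] [ 0.02209237  0.80717821 -0.33150843]
```

View pics/w6.png

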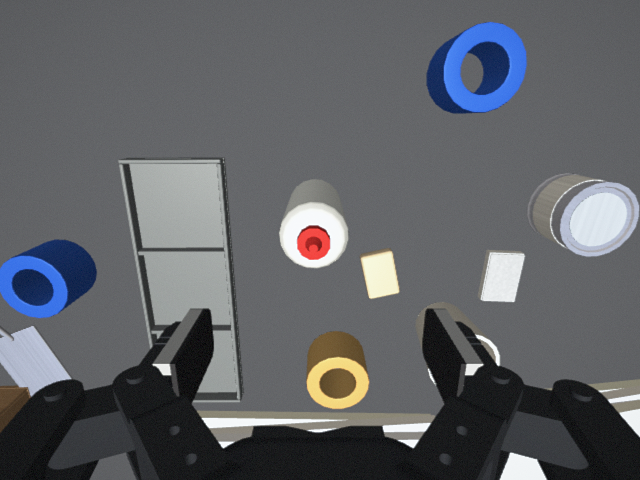

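Bottle tip (314,246), tape top (338,382). Tray3 near corners are at (121,161) and (224,159), and its far right corner is at (241,401).

Run:
```python
from rig import *
from h import *
m=camera_model('wrist');np.set_printoptions(precision=1,suppress=True)
T=tw((np.array([459.29,-118.92,224.3]),np.array([0,.0615,.9981,0])),m)
W=lambda u,z:w(m,u,z,T)
print('bottle',W((314,246),136),'tape',W((338,382),50))
n,a,b=W((121,161),18),W((224,159),18),W((241,401),18);c=(n+b)/2;u=(b-a)/np.linalg.norm(b-a);print(n,a,b,c,u,c-91*u,c+91*u)
```

```text
bottle [ 459.2 -119.9] tape [ 640.1 -118.5]
[ 394.1 -294.2] [ 404.2 -198.4] [ 678.9 -234.6] [ 536.5 -264.4] [ 1.  -0.1] [ 446.3 -252.5] [ 626.7 -276.3]
```

```bash
python3 -m crank '[[[0,-0.04,0.6,0,0,0,85],[0,0,1,0,0,0,85],[0,0,1,0,0,0,85],[0,0,1,0,0,0,85],[0,0,1,0,0,0,85],[0,0,0.9,0,0,0,85],[0,0,0.5,0,0,0,85],[0,0,0,0,0,0,85]]]' 35 && python3 -m crank '[[[0,0,0,0,0,0,70],[0,0,0,0,0,0,60],[0,0,0,0,0,0,40],[0,0,0,0,0,0,40],[0,0,0,0,0,0,40],[0,0,0,0,0,0,40],[0,0,0,0,0,0,40],[0,0,0,0,0,0,40]]]'
```

```text
time_s: 20.5
eef_pos: [458.6, -118.8, 72.6]
ee_rot: [-0.001, 0.06, 0.998, 0.001]
force: [-0.0, -0.3, 1.0]
grip_width: 0.995
grip_force: 0.0
time_s: 21.3
eef_pos: [459.8, -120.2, 74.8]
ee_rot: [0.001, 0.061, 0.998, -0.0]
force: [-0.6, -0.0, 6.0]
grip_width: 0.601
grip_force: 35.7
```

```bash
python3 -m crank '[[[0,0,-0.3,0,0,0,40],[0,0,-0.7,0,0,0,40],[0,0,-1,0,0,0,40],[0,0,-0.7,0,0,0,40],[-0.925,-0.68,-0.3,0,0,0,40],[-0.925,-0.68,0,0,0,0,40],[-0.925,-0.68,0,0,0,0,40],[-0.925,-0.68,0,0,0,0,40]]]' && python3 -m crank '[[[-0.925,-0.68,0,0,0,0,40],[-0.925,-0.68,0,0,0,0,40],[-0.925,-0.68,0,0,0,0,40],[-0.925,-0.67,0,0,0,0,40],[0,0,0,0,0,0,40],[0,0,0,0,0,0,40],[0,0,0,0,0,0,40],[0,0,0,0,0,0,40]]]'
python3 - <<'E'
from rig import *
import cv2
s=sense();im=capture('wrist');cv2.imwrite('pics/w7.png',im);print(s['eef_pos'],s['ee_rot'],s['force'])
E
```

```text
time_s: 22.1
eef_pos: [543.2, -199.3, 149.0]
ee_rot: [-0.0, 0.061, 0.998, 0.0]
force: [0.8, -0.8, -2.3]
grip_width: 0.599
grip_force: 36.9
time_s: 22.9
eef_pos: [625.9, -276.6, 149.2]
ee_rot: [-0.0, 0.061, 0.998, 0.0]
force: [0.3, 0.2, -2.3]
grip_width: 0.605
grip_force: 37.1
[ 625.94848291 -276.61663126  149.22737934] [-5.29643907e-05  6.07809619e-02  9.98151126e-01  3.39514041e-05] [ 0.26616109  0.18650658 -2.295696  ]
```

View pics/w7.png

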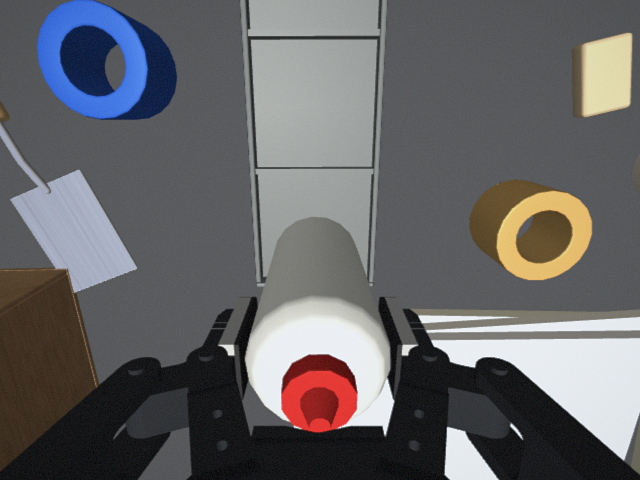

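Bottle hangs upright over the far pocket (divider row 168, far wall row 285, columns 258–372), and the surroundings are clear.

```bash
python3 -m crank '[[[-0.03,0,0.8,0,0,0,40],[0,0,0.8,0,0,0,40],[0,0,0.5,0,0,0,40],[0,0,0.3,0,0,0,40],[0,0,0.06,0,0,0,40],[0,0,0,0,0,0,40],[0,0,0,0,0,0,40],[0,0,0,0,0,0,40]]]' && python3 -m crank '[[[0,0,0.12,0,0,0,40],[0,0,0.1,0,0,0,40],[0,0,0.08,0,0,0,40],[0,0,0.06,0,0,0,40],[0,0,0.02,0,0,0,40],[0,0,0,0,0,0,40],[0,0,0,0,0,0,40],[0,0,0,0,0,0,40]]]'
```

```text
time_s: 23.75
eef_pos: [627.3, -277.5, 88.1]
ee_rot: [0.001, 0.061, 0.998, -0.0]
force: [0.3, 0.2, -2.5]
grip_width: 0.603
grip_force: 37.2
time_s: 24.55
eef_pos: [627.3, -277.4, 78.9]
ee_rot: [0.001, 0.061, 0.998, -0.0]
force: [-1.8, 1.7, 5.4]
grip_width: 0.599
grip_force: 37.4
```

```bash
python3 -m crank '[[[0,0,0,0,0,0,55],[0,0,0,0,0,0,60],[0,0,0,0,0,0,70],[0,0,0,0,0,0,85],[0,0,0,0,0,0,85],[0,0,-0.4,0,0,0,85],[0,0,-1,0,0,0,85],[0,0,-1,0,0,0,85]]]' && python3 -m crank '[[[0,0,-1,0,0,0,85],[0,0,-1,0,0,0,85],[0.03,0.91,0,0,0,0,85],[0.03,0.91,0,0,0,0,85],[0.03,0.91,0,0,0,0,85],[0.03,0.91,0,0,0,0,85],[0.03,0.91,0,0,0,0,85],[0.03,0.91,0,0,0,0,85]]]' && python3 -m crank '[[[0.03,0.91,0,0,0,0,85],[0,0,0,0,0,0,85],[0,0,0,0,0,0,85],[0,0,0,0,0,0,85],[0,0,0,0,0,0,85],[0,0,0,0,0,0,85],[0,0,0,0,0,0,85],[0,0,0,0,0,0,85]]]'
python3 - <<'E'
from rig import *
from h import *
np.set_printoptions(precision=1,suppress=True)
s=sense();im=capture('wrist');cv2.imwrite('pics/w8.png',im)
m=camera_model('wrist');T=tw((s['eef_pos'],s['ee_rot']),m)
h=cv2.cvtColor(im,cv2.COLOR_BGR2HSV)
M=cv2.inRange(h,(12,90,150),(28,255,255));M[:150]=0
cs,_=cv2.findContours(M,cv2.RETR_EXTERNAL,cv2.CHAIN_APPROX_NONE);c=max(cs,key=cv2.contourArea)
e=cv2.fitEllipse(cv2.convexHull(c));print(s['eef_pos'],cv2.contourArea(c),cv2.boundingRect(c),e,w(m,e[0],50,T))
E
```

```text
time_s: 25.35
eef_pos: [626.9, -277.3, 139.1]
ee_rot: [-0.0, 0.061, 0.998, 0.0]
force: [-0.4, 0.3, 0.7]
grip_width: 0.996
grip_force: 0.0
time_s: 26.15
eef_pos: [639.3, -140.4, 188.7]
ee_rot: [0.0, 0.061, 0.998, -0.0]
force: [-0.3, -0.4, -0.1]
grip_width: 0.997
grip_force: 0.0
time_s: 26.95
eef_pos: [641.1, -118.8, 187.8]
ee_rot: [-0.0, 0.061, 0.998, 0.0]
force: [0.3, -0.4, -0.5]
grip_width: 0.998
grip_force: 0.0
[ 641.1 -118.8  187.8] 4880.0 (275, 187, 82, 78) ((315.3236999511719, 225.68850708007812), (77.99642181396484, 81.27046966552734), 92.18763732910156) [ 641.2 -119.2]
```

```bash
python3 -m crank '[[[0,0,1,0,0,0,85],[0,0,1,0,0,0,85],[0,0,1,0,0,0,85],[0,0,1,0,0,0,85],[0,0,1,0,0,0,85],[0,0,1,0,0,0,85],[0,0,0.6,0,0,0,85],[0,0,0.19,0,0,0,85]]]' 40 && python3 -m crank '[[[0,0,0,0,0,0,70],[0,0,0,0,0,0,60],[0,0,0,0,0,0,50],[0,0,0,0,0,0,50],[0,0,0,0,0,0,50],[0,0,0,0,0,0,50],[0,0,0,0,0,0,50],[0,0,0,0,0,0,50]]]'
```

```text
time_s: 27.8
eef_pos: [640.6, -118.4, 16.5]
ee_rot: [-0.001, 0.061, 0.998, 0.0]
force: [-0.5, 0.6, -0.3]
grip_width: 1.001
grip_force: 0.0
time_s: 28.6
eef_pos: [641.9, -118.9, 19.4]
ee_rot: [0.001, 0.061, 0.998, -0.0]
force: [-0.7, 0.0, 6.2]
grip_width: 0.762
grip_force: 44.9
```

```bash
python3 -m crank '[[[0,0,-0.3,0,0,0,50],[0,0,-0.7,0,0,0,50],[0,0,-1,0,0,0,50],[0,0,-0.7,0,0,0,50],[0.87,0,-0.3,0,0,0,50],[0.86,0,0,0,0,0,50],[0.86,0,0,0,0,0,50],[0.86,0,0,0,0,0,50]]]' && python3 -m crank '[[[0,-0.91,0,0,0,0,50],[0,-0.91,0,0,0,0,50],[0,-0.91,0,0,0,0,50],[0,-0.91,0,0,0,0,50],[0,-0.91,0,0,0,0,50],[0,-0.91,0,0,0,0,50],[0,-0.89,0,0,0,0,50],[0,0,0,0,0,0,50]]]' && python3 -m crank '[[[0,0,0,0,0,0,50],[0,0,0.8,0,0,0,50],[0,0,0.8,0,0,0,50],[0,0,0.5,0,0,0,50],[0,0,0.3,0,0,0,50],[0,0,0.1,0,0,0,50],[0,0,0,0,0,0,50],[0,0,0,0,0,0,50]]]'
```

```text
time_s: 29.4
eef_pos: [554.5, -107.9, 93.3]
ee_rot: [-0.0, 0.061, 0.998, -0.0]
force: [0.5, 0.5, -1.8]
grip_width: 0.763
grip_force: 44.6
time_s: 30.2
eef_pos: [535.7, -268.0, 93.2]
ee_rot: [0.0, 0.062, 0.998, -0.0]
force: [0.6, 0.1, -1.4]
grip_width: 0.76
grip_force: 44.6
time_s: 31.0
eef_pos: [536.6, -265.9, 31.3]
ee_rot: [0.001, 0.061, 0.998, -0.0]
force: [-0.0, 0.3, -0.5]
grip_width: 0.761
grip_force: 44.7
```

```bash
python3 -m crank '[[[0,0,0.1,0,0,0,50],[0,0,0.08,0,0,0,50],[0,0,0.08,0,0,0,50],[0,0,0.06,0,0,0,50],[0,0,0,0,0,0,50],[0,0,0,0,0,0,50],[0,0,0,0,0,0,50],[0,0,0,0,0,0,50]]]' && python3 -m crank '[[[0,0,0,0,0,0,68],[0,0,0,0,0,0,72],[0,0,0,0,0,0,78],[0,0,0,0,0,0,85],[0,0,0,0,0,0,85],[0,0,-0.4,0,0,0,85],[0,0,-1,0,0,0,85],[0,0,-1,0,0,0,85]]]' && python3 -m crank '[[[0,0,-1,0,0,0,85],[0,0,-1,0,0,0,85],[0,0,-1,0,0,0,85],[0,0,-1,0,0,0,85],[0.23,0.96,0,0,0,0,85],[0.23,0.96,0,0,0,0,85],[0.23,0.96,0,0,0,0,85],[0.23,0.96,0,0,0,0,85]]]' && python3 -m crank '[[[0.23,0.96,0,0,0,0,85],[0.23,0.96,0,0,0,0,85],[0.23,0.96,0,0,0,0,85],[0.23,0.96,0,0,0,0,85],[0.23,0.96,0,0,0,0,85],[0.23,0.96,0,0,0,0,85],[0.23,0.96,0,0,0,0,85],[0.23,0.96,0,0,0,0,85]]]' && python3 -m crank '[[[0.23,0.96,0,0,0,0,85],[0.23,0.96,0,0,0,0,85],[0.23,0.96,0,0,0,0,85],[0.2,0.96,0,0,0,0,85],[0,0,0,0,0,0,85],[0,0,0,0,0,0,85],[0,0,0,0,0,0,85],[0,0,0,0,0,0,85]]]'
python3 - <<'E'
from rig import *
from h import *
np.set_printoptions(precision=1,suppress=True)
s=sense();im=capture('wrist');cv2.imwrite('pics/w9.png',im);cv2.imwrite('pics/top9.png',capture('top'));print(s['eef_pos'])
E
```

```text
time_s: 31.8
eef_pos: [536.2, -265.7, 23.4]
ee_rot: [-0.0, 0.061, 0.998, -0.0]
force: [-4.5, 2.5, 6.5]
grip_width: 0.759
grip_force: 45.4
time_s: 32.6
eef_pos: [536.1, -265.6, 83.8]
ee_rot: [-0.0, 0.061, 0.998, 0.0]
force: [-0.2, -0.2, 0.1]
grip_width: 0.995
grip_force: 0.0
time_s: 33.4
eef_pos: [524.9, -166.6, 183.4]
ee_rot: [0.0, 0.061, 0.998, -0.0]
force: [-0.5, -0.6, -0.6]
grip_width: 0.993
grip_force: 0.0
time_s: 34.2
eef_pos: [502.7, 29.6, 183.4]
ee_rot: [0.0, 0.061, 0.998, -0.0]
force: [1.1, 1.5, 0.3]
grip_width: 0.995
grip_force: 0.0
time_s: 35.0
eef_pos: [492.6, 125.8, 182.7]
ee_rot: [0.0, 0.062, 0.998, -0.0]
force: [-0.5, -0.0, -0.3]
grip_width: 0.99
grip_force: 0.0
[492.6 125.8 182.7]
```

View pics/w9.png

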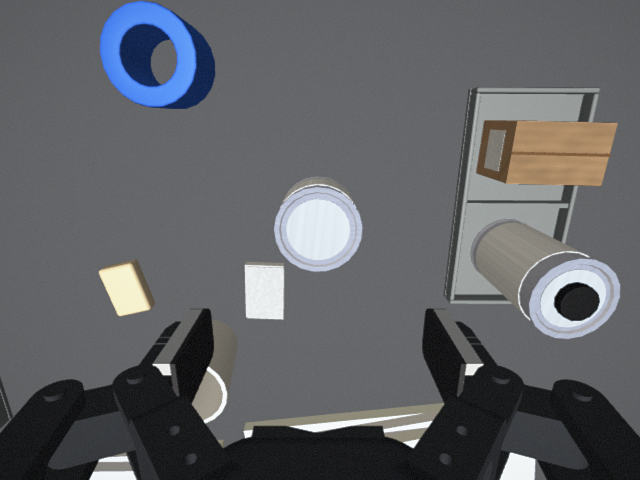

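Squat tin lid centred at (318,229), aligned with the grip. Tray2 has the carton and tall tin standing in their own pockets.

```bash
python3 -m crank '[[[0,0,1,0,0,0,85],[0,0,1,0,0,0,85],[0,0,1,0,0,0,85],[0,0,1,0,0,0,85],[0,0,1,0,0,0,85],[0,0,0.9,0,0,0,85],[0,0,0.5,0,0,0,85],[0,0,0.18,0,0,0,85]]]' 50 && python3 -m crank '[[[0,0,0,0,0,0,75],[0,0,0,0,0,0,70],[0,0,0,0,0,0,50],[0,0,0,0,0,0,50],[0,0,0,0,0,0,50],[0,0,0,0,0,0,50],[0,0,0,0,0,0,50],[0,0,0,0,0,0,50]]]'
```

```text
time_s: 35.9
eef_pos: [492.1, 126.3, 17.2]
ee_rot: [-0.001, 0.061, 0.998, -0.0]
force: [0.9, -0.2, 0.5]
grip_width: 0.996
grip_force: 0.0
time_s: 36.7
eef_pos: [493.2, 126.6, 19.3]
ee_rot: [0.001, 0.061, 0.998, 0.0]
force: [-1.6, -1.0, 6.8]
grip_width: 0.781
grip_force: 56.3
```

```bash
python3 -m crank '[[[0,0,-0.3,0,0,0,50],[0,0,-0.7,0,0,0,50],[0,0,-1,0,0,0,50],[0,0,-0.7,0,0,0,50],[0,-0.96,-0.3,0,0,0,50],[0,-0.96,0,0,0,0,50],[0,-0.96,0,0,0,0,50],[0,-0.96,0,0,0,0,50]]]' && python3 -m crank '[[[0,-0.96,0,0,0,0,50],[0,-0.96,0,0,0,0,50],[0,-0.96,0,0,0,0,50],[0,-0.96,0,0,0,0,50],[0,-0.96,0,0,0,0,50],[0,-0.96,0,0,0,0,50],[0,-0.96,0,0,0,0,50],[0,-0.96,0,0,0,0,50]]]' && python3 -m crank '[[[0,-0.96,0,0,0,0,50],[0,-0.96,0,0,0,0,50],[0,-0.96,0,0,0,0,50],[0,-0.96,0,0,0,0,50],[0,0,0,0,0,0,50],[0,0,0,0,0,0,50],[0,0,0,0,0,0,50],[0,0,0,0,0,0,50]]]' && python3 -m crank '[[[0,0,0.8,0,0,0,50],[0,0,0.8,0,0,0,50],[0,0,0.5,0,0,0,50],[0,0,0.3,0,0,0,50],[0,0,0.05,0,0,0,50],[0,0,0,0,0,0,50],[0,0,0,0,0,0,50],[0,0,0,0,0,0,50]]]'
```

```text
time_s: 37.5
eef_pos: [480.5, 30.5, 93.7]
ee_rot: [0.0, 0.061, 0.998, -0.0]
force: [0.5, 0.6, -1.3]
grip_width: 0.78
grip_force: 56.6
time_s: 38.3
eef_pos: [457.1, -160.2, 93.6]
ee_rot: [0.0, 0.061, 0.998, -0.0]
force: [0.7, 0.2, -2.1]
grip_width: 0.783
grip_force: 56.6
time_s: 39.1
eef_pos: [445.8, -253.8, 93.2]
ee_rot: [-0.0, 0.061, 0.998, 0.0]
force: [0.2, -0.4, -1.8]
grip_width: 0.779
grip_force: 56.8
time_s: 39.9
eef_pos: [446.0, -254.8, 32.4]
ee_rot: [0.0, 0.061, 0.998, -0.0]
force: [-0.2, -0.3, -1.4]
grip_width: 0.781
grip_force: 56.8
```

```bash
python3 -m crank '[[[0,0,0.12,0,0,0,50],[0,0,0.1,0,0,0,50],[0,0,0.08,0,0,0,50],[0,0,0.06,0,0,0,50],[0,0,0,0,0,0,50],[0,0,0,0,0,0,50],[0,0,0,0,0,0,50],[0,0,0,0,0,0,50]]]' && python3 -m crank '[[[0,0,0,0,0,0,70],[0,0,0,0,0,0,74],[0,0,0,0,0,0,80],[0,0,0,0,0,0,85],[0,0,0,0,0,0,85],[0,0,-0.4,0,0,0,85],[0,0,-1,0,0,0,85],[0,0,-1,0,0,0,85]]]' && python3 -m crank '[[[0,0,-1,0,0,0,85],[0,0,-1,0,0,0,85],[0,0,-1,0,0,0,85],[0,0,-1,0,0,0,85],[0,0,-1,0,0,0,85],[0.5,1,0,0,0,0,85],[0.5,1,0,0,0,0,85],[0.5,1,0,0,0,0,85]]]' && python3 -m crank '[[[0.5,1,0,0,0,0,85],[0.5,1,0,0,0,0,85],[0,1,0,0,0,0,85],[0,1,0,0,0,0,85],[0,1,0,0,0,0,85],[0,0,0,0,0,0,85],[0,0,0,0,0,0,85],[0,0,0,0,0,0,85]]]'
python3 - <<'E'
from rig import *
import numpy as np,cv2
a=capture('top');b=capture('side')
o=np.hstack([cv2.resize(a[90:300,80:500],(800,400))]);p=cv2.resize(b[80:370,140:560],(290,200))
cv2.imwrite('pics/end.png',np.vstack([o,np.hstack([p,cv2.resize(b[80:280,140:340],(200,200)),cv2.resize(b[200:370,330:540],(310,200))])]))
E
```

```text
time_s: 40.7
eef_pos: [445.6, -254.5, 23.3]
ee_rot: [-0.0, 0.061, 0.998, 0.0]
force: [-3.9, 1.4, 6.5]
grip_width: 0.782
grip_force: 57.6
time_s: 41.5
eef_pos: [445.6, -254.4, 84.0]
ee_rot: [-0.0, 0.061, 0.998, 0.0]
force: [-0.6, 0.2, 0.0]
grip_width: 0.993
grip_force: 0.0
time_s: 42.3
eef_pos: [417.0, -174.6, 208.5]
ee_rot: [0.0, 0.061, 0.998, -0.0]
force: [0.3, 0.6, 1.0]
grip_width: 0.996
grip_force: 0.0
time_s: 43.1
eef_pos: [408.0, -49.0, 208.1]
ee_rot: [0.0, 0.061, 0.998, -0.0]
force: [-0.4, 0.6, 0.1]
grip_width: 0.993
grip_force: 0.0
```

View pics/end.png

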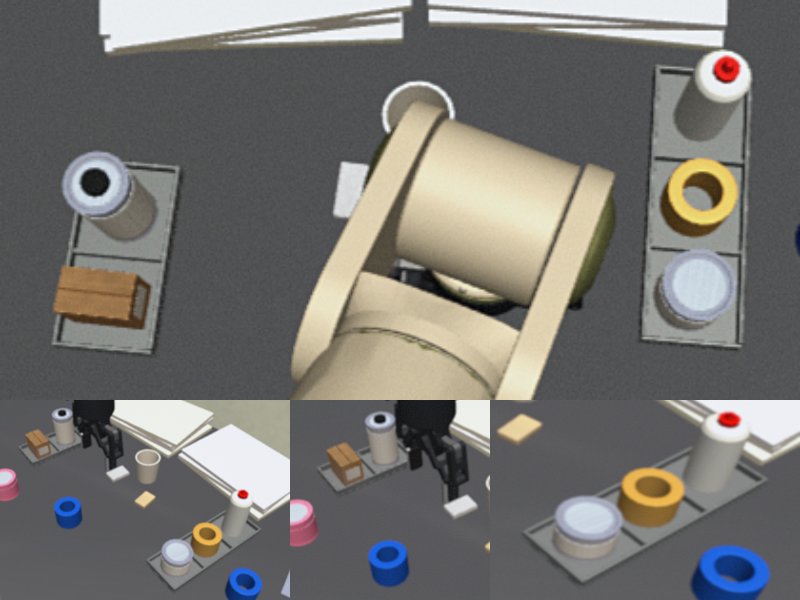

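All five things stand upright, each in its own pocket of the right tray. The mug (418,115) and rubber block are where they were, and the arm is clear.

```bash
python3 -c "
from rig import *
print(finish_job())"
```

```text
the job is handed in; nothing more can be done
None
```

The job is handed in at about 43 s: the bottle, tape roll and squat tin are in the three-pocket tray and the tall tin and carton in the two-pocket tray, all upright in their own pockets, with the mug and rubber block left where they were.

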